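# Size a tube adapter collar on the stepped gauge cone and sort it

### The arm

A 6-joint arm with a two-finger parallel gripper is mounted at the origin on the work surface. World frame = base frame: x ahead of the robot, y to its left, z up, the work surface at z = 0. Lengths are in m, angles in rad, forces in N, time in s.
With the tool pointing down it reaches from about 0.4 to 0.825 m from the base axis. Payload 7 kg.
Tool frame: the origin (TCP) lies on the centre line of the jaws, within the pads' length; the fingertips stand tip_reach ahead of it and the grasp point (between the pads) is the TCP (tip_reach is the distance from the TCP to the fingertips, in m); z points along the fingers, y is the line along which they close (so a half turn about z gives the same grasp; the last joint's range is limited). The gripper opens to 88 mm and grips with 3 to 60 N. Pads are 19 mm wide; open, the fingers measure 130 mm over their backs; the gripper's body (78 mm by 193 mm) begins 47 mm behind the grasp point.
Start: joints at [-0.832, 0.359, 0.012, 0, -1.224, -0.288], TCP at [0.294, -0.608, 0.246] pointing down, gripper open.
Joint ranges: [-3.07, 3.07], [-1.43, 2.12], [-1.02, 1.25], [-3.03, 1.67], [-3.05, -0], [-3.03, 3.03]. Speed limits (rad/s): [2.39, 2.39, 3.01, 3.14, 3.14, 3.14].

### API

Orientations are given as [roll, pitch, yaw] about the fixed x, y, z axes, in that order (R = Rz(yaw) Ry(pitch) Rx(roll)).
In Python, from station import get_state, grab_frame, calibration, job_done, find_in, mark_of, tip_reach gives the robot as it stands.
- The arm moves only by the shell command python3 -m handwheel 'ROWS' [OPENING] [FORCE]. ROWS is JSON, a list of rows, each an object with "delta_pos": the shift along the world's x, y, z in units of 30 mm (1.0 is 30 mm), a list of three; "dr": the turn, a rotation vector about the world's x, y, z in degrees, a list of three. In form: [{"delta_pos": [tx, ty, tz], "dr": [rx, ry, rz]}, ...]. A call has 1 to 10 rows; each row shifts and turns the commanded pose from where the row before left it; what a row does not reach is not made up. A row lasts 1/10 s, in which the tool goes at most 50 mm and 8.59 degrees, less where a joint would pass 70% of its speed; a pose out of reach is approached as far as the arm can. A call is refused whole if a number of a shift passes 1 or a number of a turn 8.59, either way. A call with a gripper value outside its range is refused whole. OPENING is the closure, from -1 (fully open) to 1 (shut), set as the call begins (- or left out, the last holds). The fingers move at their own pace and stop on an object; FORCE is the grip in N (left out, the last holds). Time passes only in rows, so rows that do not move let the fingers close. It gives the time, the measured TCP pose, the force, the opening and the grip force at its end, in the units of the state.
- get_state(): the state, without advancing time (a new reading comes with each control period).
- grab_frame(name): name is "side" or "top"; returns the picture (384x512x3 uint8, red, green, blue); there is no depth.
- calibration(name): a dict with "fx", "fy", "cx", "cy" (pixels), "extrinsics" (4x4, takes a point from world to camera coordinates). Camera axes: x right, y down, z forward; pixel columns grow to the right and rows downward; lengths in m; the calibration is good to about 2 mm. A picture is of the moment at which its call begins. calibration takes no time and is no camera call.
- job_done(): hands the job in; it is judged then, once.
Trained networks look in the newest picture that a camera, given by its name, has taken for a name from the list of things; names that differ only in an ending like _2 or _b are one class to them, and where a whole thing is asked for, a point or a joint stands for the part that bears it (a point fixed in the world has none). Each returns a list of dicts, best first, with "conf" (0 to 1); they miss things now and then, are a little off and sometimes report something else, mostly with a low value. They report only what shows in the picture. A call takes as long as a camera call. They do not tell look-alikes from the thing itself.
- find_in(camera, query): "location" ([column, row] in pixels, amid what is visible of it).
- mark_of(camera, query): "location" ([column, row] in pixels: a listed point, or the origin of a listed thing).
The state is a dict: "t": time; "q": joint angles; "qd": joint speeds; "joint_efforts": joint torques, N m; "eef_pos": TCP position; "ee_rot": TCP orientation; "force": force on the tool from outside, world axes, zero at the start; "moment": the same for the moment, N m; "width": finger opening in m; "gripper_force": force on a finger pad.
Only numpy, scipy, OpenCV 4.12 (cv2) and the standard library are available. Lean on these libraries where they do the work, as an engineer would, in place of code of your own. Each camera call takes 0.05 s, during which the arm holds its last target. There are 200 camera calls.

### The job

Size the white adapter collar that sits on the pink spindle: slide it down over the stepped gauge cone until it stops, and keep it pressed home there gently (about 10 N) for half a second. Read the colour of the step it stopped on, then put the collar down flat over the pin of the spindle of that colour and let go. Leave the other two collars and the other things on the bench where they are.

Things in the scene. Friction and masses are not known exactly. Their poses are not given: they have to be found in the camera images.
- gauge: the gauge's fixed aluminium block, 84 x 84 x 35 mm, on the table; origin at the centre of its underside, z up. In its middle stands the upright stepped cone. The cone is sprung: it gives way downwards from about 3.5 N on, by 5 N per mm, up to 3 mm, where it meets a hard stop at about 18 N; over 25 N between collar and gauge is too hard.
- gauge_tip (a point): top end of the cone on its axis, 102 mm above the table; moves with the cone; z up. From the tip down: a bare steel nose, 6 mm across at the tip, 12 mm across 4 mm lower, 14 mm at its foot; then the yellow, blue and red steps, each wider. A collar held off-centre can catch on the rim of a smaller step; eased sideways it goes on down.
- step_yellow (a point): centre of the flat shoulder on top of the yellow step, 12 mm below the tip; the step is 18 to 22 mm across (rim chamfered 1 mm). A collar of 17 mm bore stops with its underside here. Moves with the cone.
- step_blue (a point): centre of the flat shoulder on top of the blue step, 27 mm below the tip; the step is 26 to 30 mm across (rim chamfered 1 mm). A collar of 25 mm bore stops with its underside here. Moves with the cone.
- step_red (a point): centre of the flat shoulder on top of the red step, 42 mm below the tip; the step is 34 to 38 mm across (rim chamfered 1 mm) and goes down to the block. A collar of 33 mm bore stops with its underside here. Moves with the cone.
- collar_a: a white plastic adapter collar (ring), 50 mm outside diameter, 22 mm high, about 60 g; origin at the centre of its underside, z along its axis. The three look alike outside; bores are 17, 25 and 33 mm, which is which is to be found on the gauge. It starts upright on the pink or a black stand, underside on the pad, the pin in its bore, up to a few mm off centre.
- collar_b: a white plastic adapter collar (ring), 50 mm outside diameter, 22 mm high, about 60 g; origin at the centre of its underside, z along its axis. The three look alike outside; bores are 17, 25 and 33 mm, which is which is to be found on the gauge. It starts upright on the pink or a black stand, underside on the pad, the pin in its bore, up to a few mm off centre.
- collar_c: a white plastic adapter collar (ring), 50 mm outside diameter, 22 mm high, about 60 g; origin at the centre of its underside, z along its axis. The three look alike outside; bores are 17, 25 and 33 mm, which is which is to be found on the gauge. It starts upright on the pink or a black stand, underside on the pad, the pin in its bore, up to a few mm off centre.
- stand_pink_pad (a point): Where the collar to be sized starts: a fixed stand with a round pink post 42 mm across, 35 mm high, on a foot of the same colour, 62 mm across, 8 mm high; a tapered pin 10 mm across rises 16 mm from the flat top of the post (the pad). This point is the centre of the pad, 35 mm above the table.
- stand_black1_pad (a point): One of the two waiting places, with a collar on it that is to be left alone: a fixed stand with a round black post 42 mm across, 35 mm high, on a foot of the same colour, 62 mm across, 8 mm high; a tapered pin 10 mm across rises 16 mm from the flat top of the post (the pad). This point is the centre of the pad, 35 mm above the table.
- stand_black2_pad (a point): The other waiting place, with a collar on it that is to be left alone: a fixed stand with a round black post 42 mm across, 35 mm high, on a foot of the same colour, 62 mm across, 8 mm high; a tapered pin 10 mm across rises 16 mm from the flat top of the post (the pad). This point is the centre of the pad, 35 mm above the table.
- stand_yellow_pad (a point): Place for collars that stop on the yellow step, empty at first: a fixed stand with a round yellow post 42 mm across, 35 mm high, on a foot of the same colour, 62 mm across, 8 mm high; a tapered pin 10 mm across rises 16 mm from the flat top of the post (the pad). This point is the centre of the pad, 35 mm above the table.
- stand_blue_pad (a point): Place for collars that stop on the blue step, empty at first: a fixed stand with a round blue post 42 mm across, 35 mm high, on a foot of the same colour, 62 mm across, 8 mm high; a tapered pin 10 mm across rises 16 mm from the flat top of the post (the pad). This point is the centre of the pad, 35 mm above the table.
- stand_red_pad (a point): Place for collars that stop on the red step, empty at first: a fixed stand with a round red post 42 mm across, 35 mm high, on a foot of the same colour, 62 mm across, 8 mm high; a tapered pin 10 mm across rises 16 mm from the flat top of the post (the pad). This point is the centre of the pad, 35 mm above the table.
- jar: a small closed jar, 40 mm across, 45 mm high, green cap, loose; origin at the centre of its underside; a bystander
- marker: a yellow-green marker pen lying on the table, 14 mm thick, about 120 mm long; loose; a bystander
Things that resemble listed ones, but are neither listed nor needed, are in the scene too. What is shaped like the collar_a but red is not meant.

How it is judged:
On the way:
1. a collar is on the gauge, stopped with its underside within 3 mm of the shoulder that fits its bore, and pressed on it with 4 to 18 N for 0.3 s (((horizontal distance between collar_a and gauge_tip below 0.006 m and z of collar_a in the frame of gauge_tip between -0.03 and -0.024 m and angle between collar_a's own z axis and vertical below 0.12 rad and contact force between collar_a and gauge between 4 and 18 N) or (horizontal distance between collar_b and gauge_tip below 0.006 m and z of collar_b in the frame of gauge_tip between -0.045 and -0.039 m and angle between collar_b's own z axis and vertical below 0.12 rad and contact force between collar_b and gauge between 4 and 18 N) or (horizontal distance between collar_c and gauge_tip below 0.006 m and z of collar_c in the frame of gauge_tip between -0.015 and -0.009 m and angle between collar_c's own z axis and vertical below 0.12 rad and contact force between collar_c and gauge between 4 and 18 N))), for 0.3 s.
At the end, for the whole second after the job is handed in: the collar from the pink stand rests flat (within 3 mm of the pad in height, tilt under 0.1 rad, at rest) over the pin of the stand whose colour is that of the step that stops it (axis within 14 mm of the stand's); the pink stand is empty; the other two collars are within 15 mm of where they started (((horizontal distance between collar_a and stand_blue_pad below 0.014 m and z of collar_a in the frame of stand_blue_pad between -0.003 and 0.003 m and angle between collar_a's own z axis and vertical below 0.1 rad and linear speed of collar_a below 0.02 m/s and distance of each of collar_b, collar_c from where it was at the start of the episode below 0.015 m) or (horizontal distance between collar_b and stand_red_pad below 0.014 m and z of collar_b in the frame of stand_red_pad between -0.003 and 0.003 m and angle between collar_b's own z axis and vertical below 0.1 rad and linear speed of collar_b below 0.02 m/s and distance of each of collar_a, collar_c from where it was at the start of the episode below 0.015 m) or (horizontal distance between collar_c and stand_yellow_pad below 0.014 m and z of collar_c in the frame of stand_yellow_pad between -0.003 and 0.003 m and angle between collar_c's own z axis and vertical below 0.1 rad and linear speed of collar_c below 0.02 m/s and distance of each of collar_a, collar_b from where it was at the start of the episode below 0.015 m)) and horizontal distance between each of collar_a, collar_b, collar_c and stand_pink_pad above 0.05 m); the robot touches nothing.
It fails at once if a collar is pressed on the gauge with more than 25 N (contact force between any of collar_a, collar_b, collar_c and gauge above 25 N).
It fails at once if a bystander (jar, marker) is moved by more than 30 mm (distance of any of jar, marker from where it was at the start of the episode above 0.03 m).
It also fails if it takes over 51 s, if anything falls off the work surface, if the arm or the gripper's body presses on something with over 40 N, if the wrist force passes 120 N, or if a joint passes its speed limit or range.

## Working session

There is one attempt and no reset: what is moved stays moved. The work goes in short steps, Python scripts to look and compute and a shell command to move; the robot and the scene stay as the last step left them, time stands still between calls to the robot, and variables do not carry over. Pictures are saved under pics/ and viewed, at most 10 in all, crops included, and the job is handed in when it is done.

```bash
mkdir -p pics; cat > h.py <<'E'
import numpy as np, cv2
from station import *
def ray(cam,uv):
    c=calibration(cam);T=np.array(c["extrinsics"]);R=T[:3,:3];o=-R.T@T[:3,3]
    d=R.T@np.array([(uv[0]-c["cx"])/c["fx"],(uv[1]-c["cy"])/c["fy"],1.]);return o,d
def onz(cam,uv,z):
    o,d=ray(cam,uv);return o+d*(z-o[2])/d[2]
def proj(cam,p):
    c=calibration(cam);T=np.array(c["extrinsics"]);q=T[:3,:3]@np.array(p)+T[:3,3]
    return np.array([c["fx"]*q[0]/q[2]+c["cx"],c["fy"]*q[1]/q[2]+c["cy"]])
E
python3 - <<'E'
from h import *
ims=[]
for n in("top","side"):
    im=grab_frame(n);cv2.imwrite(f"pics/{n}0.png",cv2.cvtColor(im,cv2.COLOR_RGB2BGR))
    c=calibration(n);T=np.array(c["extrinsics"]);print(n,c["fx"],(-T[:3,:3].T@T[:3,3]).round(3))
print(tip_reach if not callable(tip_reach) else tip_reach())
H={"gauge_tip":.102,"collar_a":.035,"stand_pink_pad":.035,"stand_black1_pad":.035,"stand_yellow_pad":.035,"stand_blue_pad":.035,"stand_red_pad":.035,"jar":0,"marker":0.007}
for n in("top","side"):
    for k,z in H.items():
        print(n,k,[(np.round(r["location"],1).tolist(),round(r["conf"],2),onz(n,r["location"],z)[:2].round(4).tolist()) for r in mark_of(n,k)[:5]])
print(get_state())
E
```

```text
top 481.78950204583714 [ 0.42  -0.053  1.317]
side 399.79308070651473 [0.408 0.702 0.668]
0.019
top gauge_tip [([361.5, 144.5], 0.56, [0.5973, -0.2999]), ([250.8, 207.7], 0.55, [0.444, -0.0154]), ([249.0, 211.2], 0.2, [0.4353, -0.0107])]
top collar_a [([398.7, 169.9], 0.79, [0.5363, -0.4099]), ([346.9, 196.5], 0.74, [0.4688, -0.2695]), ([361.9, 139.0], 0.64, [0.6219, -0.3152]), ([292.5, 135.8], 0.51, [0.6353, -0.1296])]
top stand_pink_pad [([358.1, 143.7], 0.45, [0.6094, -0.3045]), ([249.7, 209.1], 0.37, [0.4417, -0.0103])]
top stand_black1_pad [([289.9, 132.8], 0.52, [0.6436, -0.1229])]
top stand_yellow_pad [([153.8, 200.2], 0.71, [0.4716, 0.245])]
top stand_blue_pad [([118.4, 145.8], 0.69, [0.6203, 0.339])]
top stand_red_pad [([180.5, 142.1], 0.55, [0.626, 0.1716]), ([196.1, 246.7], 0.5, [0.3457, 0.1339])]
top jar [([238.0, 139.9], 0.73, [0.6337, 0.0188])]
top marker [([197.0, 243.8], 0.79, [0.3518, 0.1354]), ([251.1, 209.3], 0.57, [0.4415, -0.0132])]
side gauge_tip [([276.4, 195.9], 0.52, [0.4433, -0.0326]), ([204.6, 186.8], 0.52, [0.6163, -0.0491])]
side collar_a [([204.3, 189.5]
[... 715 characters left out ...]
8.5, 206.6], 0.48, [0.4405, -0.1107])]
{'t': 1.0, 'q': array([-8.31897414e-01,  3.58585543e-01,  1.19182812e-02, -1.22329669e-06,
       -1.22407551e+00, -2.88098784e-01]), 'qd': array([ 0.00046695, -0.00083702,  0.0013483 ,  0.0006435 ,  0.00024286,
       -0.00143829]), 'joint_efforts': array([-1.45318654e-04, -5.82393658e+01,  2.93300039e+01,  7.00236753e+00,
        1.24742024e-02,  5.73990042e-05]), 'eef_pos': array([ 0.29407301, -0.60756796,  0.24557835]), 'ee_rot': array([-3.14154163e+00,  1.63205788e-05, -2.69079294e+00]), 'force': array([-0.24618337, -0.01353199,  0.15045549]), 'moment': array([0.05678635, 0.00246938, 0.02153812]), 'gripper_force': 0.0, 'width': 0.08737134721996956}
```

View pics/top0.png

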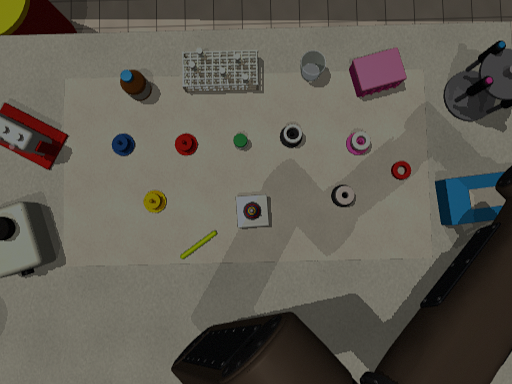

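View pics/side0.png

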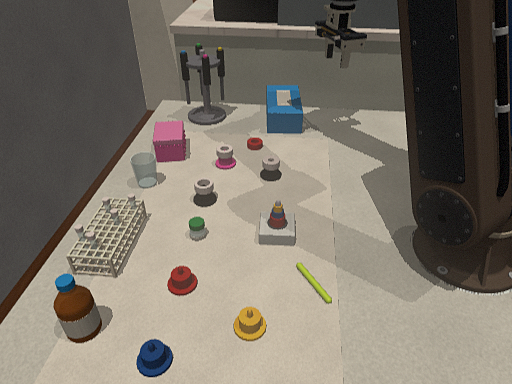

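Candidates for the collar are the white ones at top (360,142) on pink, (292,135) on black and (344,195) on black. The red ring at (401,170) lies on the table and is a look-alike. The one on pink fits, so I'll confirm it and measure the gauge in enlarged crops.

```bash
python3 - <<'E'
import cv2,numpy as np
t=cv2.imread("pics/top0.png");s=cv2.imread("pics/side0.png")
def c(im,u,v,h=20):
    return cv2.resize(im[v-h:v+h,u-h:u+h],(390,290+100-90),interpolation=cv2.INTER_CUBIC) if 0 else cv2.resize(im[v-h:v+h,u-h:u+h],(298,298),interpolation=cv2.INTER_CUBIC)
cv2.imwrite("pics/crop1.png",np.vstack([np.hstack([c(t,360,142),c(t,252,210)]),np.hstack([c(s,225,155),c(s,278,216,25)])]))
from h import *
def blob(cam,im,u,v,h,f,name):
    hsv=cv2.cvtColor(im,cv2.COLOR_BGR2HSV)[v-h:v+h,u-h:u+h].astype(int)
    m=f(hsv).astype(np.uint8);cs,_=cv2.findContours(m,cv2.RETR_EXTERNAL,cv2.CHAIN_APPROX_NONE)
    k=max(cs,key=cv2.contourArea);(x,y),r=cv2.minEnclosingCircle(k);e=cv2.boundingRect(k)
    M=cv2.moments(cv2.convexHull(k));p=(M["m10"]/M["m00"]+u-h,M["m01"]/M["m00"]+v-h)
    print(name,np.round(p,1),(x+u-h,y+v-h),r,e);return p
W=lambda a:(a[...,1]<50)&(a[...,2]>125)
for u,v in((360,142),(292,135),(344,195)):
    p=blob("top",t,u,v,16,W,"white");print(onz("top",p,.057))
for z,q in((.102,(252,210)),):print(onz("top",q,z))
E
```

```text
white [359. 141.] (359.5, 141.0) 21.569753646850586 (0, 0, 32, 32)
[ 0.61329431 -0.30283753  0.057     ]
white [291.6 134.6] (291.5, 134.5) 21.92041015625 (0, 0, 32, 32)
[ 0.6347406  -0.12615456  0.057     ]
white [342.7 194.5] (343.0, 194.5) 7.762187480926514 (8, 8, 15, 16)
[ 0.4735686  -0.25495632  0.057     ]
[ 0.43810119 -0.01828749  0.102     ]
```

View pics/crop1.png

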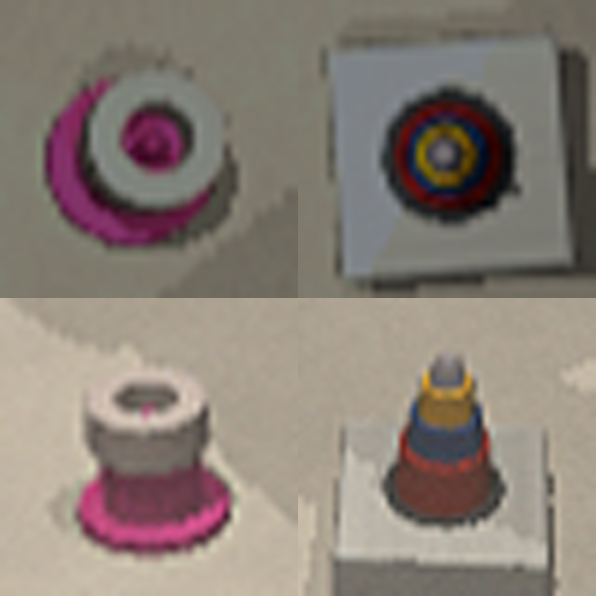

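The crop confirms it: the white collar sits on the pink stand, its top centre at top pixel (360.7,140.2) and side pixel (224.2,148.2). The gauge tip is at top (251.4,209.9) and side (277.7,200.7).

```bash
cat >> h.py <<'E'
def tri(a,b):
    (o1,d1),(o2,d2)=ray("top",a),ray("side",b)
    d1/=np.linalg.norm(d1);d2/=np.linalg.norm(d2)
    s=np.linalg.lstsq(np.stack([d1,-d2],1),o2-o1,rcond=None)[0]
    p,q=o1+s[0]*d1,o2+s[1]*d2;return (p+q)/2,np.linalg.norm(p-q)
E
python3 - <<'E'
from h import *
for n,a,b,z in(("collar",(360.7,140.2),(224.2,148.2),.057),("tip",(251.4,209.9),(277.7,200.7),.102)):
    print(n,tri(a,b),onz("top",a,z),onz("side",b,z))
# stand tops: 
for n,a,b in(("yel",(153.8,200.2),(250,315.5)),("blue",(118.4,145.8),(149.9,349)),("red",(180.5,142.1),(178.8,272.4))):
    print(n,tri(a,b))
E
```

```text
collar (array([ 0.61629134, -0.30760725,  0.05552119]), np.float64(0.0015367165570200556)) [ 0.61529088 -0.30738644  0.057     ] [ 0.6165761  -0.30523287  0.057     ]
tip (array([ 0.43880023, -0.0167279 ,  0.10061651]), np.float64(0.0007789055649977489)) [ 0.43838973 -0.01678137  0.102     ] [ 0.43911402 -0.01497099  0.102     ]
yel (array([0.47139498, 0.24603764, 0.03030921]), np.float64(0.0008095511508805959))
blue (array([0.62497355, 0.33854828, 0.04175037]), np.float64(0.011619834202628021))
red (array([0.62533107, 0.17003373, 0.04509808]), np.float64(0.001871589990871556))
```

```bash
python3 -m handwheel '[{"delta_pos":[0.5,0.5,0],"dr":[0,0,0]},{"delta_pos":[1,0.93,0],"dr":[0,0,0]},{"delta_pos":[1,0.93,0],"dr":[0,0,0]},{"delta_pos":[1,0.93,0],"dr":[0,0,0]},{"delta_pos":[1,0.93,0],"dr":[0,0,0]},{"delta_pos":[1,0.93,0],"dr":[0,0,0]},{"delta_pos":[1,0.93,0],"dr":[0,0,0]},{"delta_pos":[1,0.93,0],"dr":[0,0,0]},{"delta_pos":[1,0.93,0],"dr":[0,0,0]},{"delta_pos":[1,0.93,0],"dr":[0,0,0]}]' -1 20; python3 -m handwheel '[{"delta_pos":[1,0.93,-0.2],"dr":[0,0,0]},{"delta_pos":[0.22,0.24,-0.8],"dr":[0,0,0]},{"delta_pos":[0,0,-1],"dr":[0,0,0]},{"delta_pos":[0,0,-1],"dr":[0,0,0]},{"delta_pos":[0,0,0],"dr":[0,0,0]},{"delta_pos":[0,0,0],"dr":[0,0,0]}]'
python3 - <<'E'
from h import *
for n in("top","side"):cv2.imwrite(f"pics/{n}1.png",cv2.cvtColor(grab_frame(n),cv2.COLOR_RGB2BGR))
t=cv2.imread("pics/top1.png");s=cv2.imread("pics/side1.png");p=get_state()["eef_pos"];print(p,proj("side",p),proj("side",[.6157,-.3067,.057]))
cv2.imwrite("pics/crop2.png",np.hstack([cv2.resize(t[100:180,310:410],(400,320)),cv2.resize(s[100:180,175:275],(400,320))]))
E
```

```text
t: 2.0
eef_pos: [0.5802, -0.3401, 0.2458]
ee_rot: [-3.141, 0.0, -2.691]
force: [0.6, -0.7, 0.4]
width: 0.0875
gripper_force: 0.0
t: 2.6
eef_pos: [0.6157, -0.3066, 0.1559]
ee_rot: [3.142, -0.001, -2.69]
force: [-1.0, -0.3, 1.2]
width: 0.0875
gripper_force: 0.0
[ 0.61670045 -0.30695962  0.15774329] [222.56378375 117.08082143] [224.57778663 147.96452888]
```

View pics/crop2.png

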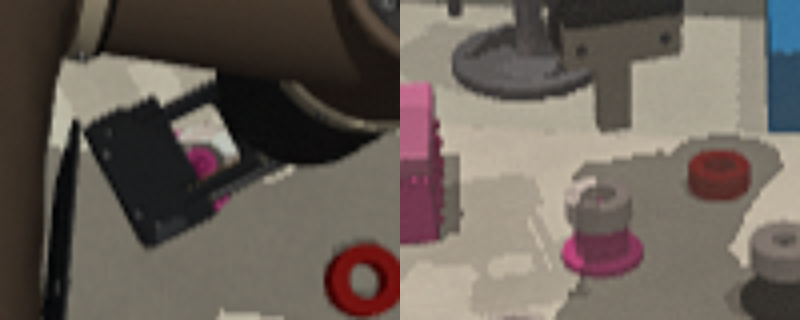

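The open gripper sits above the white collar: in the side crop the finger is over the ring and the red ring is well to the right. I'll descend and grip.

```bash
python3 -m handwheel '[{"delta_pos":[0,0,-1],"dr":[0,0,0]},{"delta_pos":[0,0,-1],"dr":[0,0,0]},{"delta_pos":[0,0,-1],"dr":[0,0,0]},{"delta_pos":[0,0,-0.6],"dr":[0,0,0]},{"delta_pos":[0,0,0],"dr":[0,0,0]},{"delta_pos":[0,0,0],"dr":[0,0,0]}]'; python3 -m handwheel '[{"delta_pos":[0,0,0],"dr":[0,0,0]},{"delta_pos":[0,0,0],"dr":[0,0,0]},{"delta_pos":[0,0,0],"dr":[0,0,0]},{"delta_pos":[0,0,0],"dr":[0,0,0]},{"delta_pos":[0,0,0],"dr":[0,0,0]},{"delta_pos":[0,0,0],"dr":[0,0,0]}]' 1 25
```

```text
t: 3.3
eef_pos: [0.6167, -0.3069, 0.0494]
ee_rot: [-3.14, 0.001, -2.691]
force: [-0.7, -0.3, 1.1]
width: 0.0875
gripper_force: 0.0
t: 3.9
eef_pos: [0.6159, -0.3064, 0.0479]
ee_rot: [-3.141, 0.0, -2.691]
force: [-0.5, -0.3, 2.5]
width: 0.0501
gripper_force: 25.0
```

```bash
python3 -m handwheel '[{"delta_pos":[0,0,0.4],"dr":[0,0,0]},{"delta_pos":[0,0,1],"dr":[0,0,0]},{"delta_pos":[0,0,1],"dr":[0,0,0]},{"delta_pos":[0,0,1],"dr":[0,0,0]},{"delta_pos":[-0.3,0.5,0],"dr":[0,0,0]}]'; python3 -m handwheel '[{"delta_pos":[-0.6,0.97,0],"dr":[0,0,0]},{"delta_pos":[-0.6,0.97,0],"dr":[0,0,0]},{"delta_pos":[-0.6,0.97,0],"dr":[0,0,0]},{"delta_pos":[-0.6,0.97,0],"dr":[0,0,0]},{"delta_pos":[-0.6,0.97,0],"dr":[0,0,0]},{"delta_pos":[-0.6,0.97,0],"dr":[0,0,0]},{"delta_pos":[-0.6,0.97,0],"dr":[0,0,0]},{"delta_pos":[-0.6,0.97,0],"dr":[0,0,0]},{"delta_pos":[-0.6,0.97,0],"dr":[0,0,0]},{"delta_pos":[-0.2,0.45,0],"dr":[0,0,0]}]'; python3 -m handwheel '[{"delta_pos":[0,0,0],"dr":[0,0,0]},{"delta_pos":[0,0,0],"dr":[0,0,0]},{"delta_pos":[0,0,0],"dr":[0,0,0]}]'
python3 - <<'E'
from h import *
for n in("top","side"):cv2.imwrite(f"pics/{n}2.png",cv2.cvtColor(grab_frame(n),cv2.COLOR_RGB2BGR))
t=cv2.imread("pics/top2.png");s=cv2.imread("pics/side2.png");st=get_state();p=st["eef_pos"];print(p,st["force"],st["width"],proj("side",p-[0,0,.013]),proj("side",p+[0,0,.009]),proj("side",[.4387,-.0165,.102]),proj("top",p+[0,0,.009]))
cv2.imwrite("pics/crop3.png",np.hstack([cv2.resize(t[170:250,202:302],(400,320)),cv2.resize(s[160:260,228:328],(400,400))[:320]]))
E
```

```text
t: 4.4
eef_pos: [0.6097, -0.2932, 0.1553]
ee_rot: [-3.135, 0.006, -2.691]
force: [0.6, 0.7, -0.8]
width: 0.0501
gripper_force: 25.0
t: 5.4
eef_pos: [0.4371, -0.0146, 0.1504]
ee_rot: [3.141, 0.001, -2.69]
force: [-0.2, -0.0, -0.7]
width: 0.05
gripper_force: 25.0
t: 5.7
eef_pos: [0.439, -0.0163, 0.1498]
ee_rot: [-3.141, 0.0, -2.691]
force: [-0.0, -0.3, -0.3]
width: 0.0504
gripper_force: 25.0
[ 0.43893771 -0.01652114  0.14955159] [-0.78047888  0.41330249 -0.32846442] 0.0502504139399203 [278.31603584 188.14229866] [278.64179016 180.11487338] [277.92635242 200.3000699 ] [250.57377535 209.33086289]
```

View pics/crop3.png

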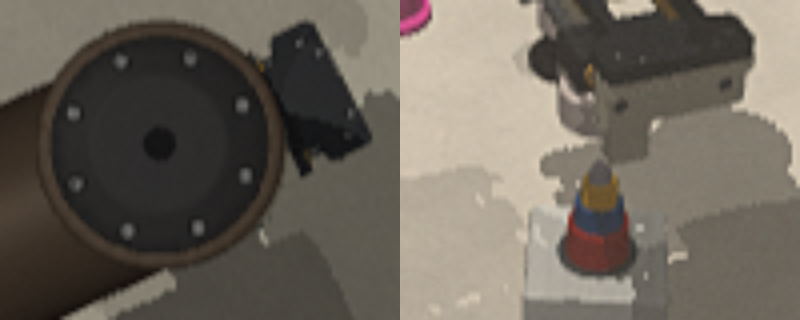

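The held collar is centred about 1 mm from the cone axis in the side view (left edge at pixel 267.5, 267.0 expected). I'll lower it in 3 mm steps with a force guard between the typed moves.

```bash
cat > g.py <<'E'
from station import get_state
import sys
s=get_state();f=s["force"];print("  z %.4f F %s"%(s["eef_pos"][2],f.round(1)))
sys.exit(not(f[2]<2.5 and abs(f[:2]).max()<3.5))
E
(python3 -m handwheel '[{"delta_pos":[0,0,-0.5],"dr":[0,0,0]},{"delta_pos":[0,0,-0.5],"dr":[0,0,0]},{"delta_pos":[0,0,0],"dr":[0,0,0]}]' && python3 g.py >&2 &&
python3 -m handwheel '[{"delta_pos":[0,0,-0.05],"dr":[0,0,0]},{"delta_pos":[0,0,-0.05],"dr":[0,0,0]},{"delta_pos":[0,0,0],"dr":[0,0,0]}]' && python3 g.py >&2 &&
python3 -m handwheel '[{"delta_pos":[0,0,-0.05],"dr":[0,0,0]},{"delta_pos":[0,0,-0.05],"dr":[0,0,0]},{"delta_pos":[0,0,0],"dr":[0,0,0]}]' && python3 g.py >&2 &&
python3 -m handwheel '[{"delta_pos":[0,0,-0.05],"dr":[0,0,0]},{"delta_pos":[0,0,-0.05],"dr":[0,0,0]},{"delta_pos":[0,0,0],"dr":[0,0,0]}]' && python3 g.py >&2 &&
python3 -m handwheel '[{"delta_pos":[0,0,-0.05],"dr":[0,0,0]},{"delta_pos":[0,0,-0.05],"dr":[0,0,0]},{"delta_pos":[0,0,0],"dr":[0,0,0]}]' && python3 g.py >&2 &&
python3 -m handwheel '[{"delta_pos":[0,0,-0.05],"dr":[0,0,0]},{"delta_pos":[0,0,-0.05],"dr":[0,0,0]},{"delta_pos":[0,0,0],"dr":[0,0,0]}]' && python3 g.py >&2 &&
python3 -m handwheel '[{"delta_pos":[0,0,-0.05],"dr":[0,0,0]},{"delta_pos":[0,0,-0.05],"dr":[0,0,0]},{"delta_pos":[0,0,0],"dr":[0,0,0]}]' && python3 g.py >&2 &&
python3 -m handwheel '[{"delta_pos":[0,0,-0.05],"dr":[0,0,0]},{"delta_pos":[0,0,-0.05],"dr":[0,0,0]},{"delta_pos":[0,0,0],"dr":[0,0,0]}]' && python3 g.py >&2) 2>&1 >/dev/null
```

```text
z 0.1179 F [ 0.  -0.5 -0.5]
  z 0.1169 F [-0.   0.5 -1.3]
  z 0.1135 F [-0.3  0.8 -0.6]
  z 0.1103 F [-0.1  0.6 -0.5]
  z 0.1073 F [ 0.2  0.6 -0.4]
  z 0.1043 F [-0.2  0.1  0. ]
  z 0.1013 F [-0.7 -0.2 -0.6]
  z 0.0983 F [-0.3 -0.9 -0.1]
```

```bash
(
python3 -m handwheel '[{"delta_pos":[0,0,-0.05],"dr":[0,0,0]},{"delta_pos":[0,0,-0.05],"dr":[0,0,0]},{"delta_pos":[0,0,0],"dr":[0,0,0]}]' && python3 g.py >&2 &&
python3 -m handwheel '[{"delta_pos":[0,0,-0.05],"dr":[0,0,0]},{"delta_pos":[0,0,-0.05],"dr":[0,0,0]},{"delta_pos":[0,0,0],"dr":[0,0,0]}]' && python3 g.py >&2 &&
python3 -m handwheel '[{"delta_pos":[0,0,-0.05],"dr":[0,0,0]},{"delta_pos":[0,0,-0.05],"dr":[0,0,0]},{"delta_pos":[0,0,0],"dr":[0,0,0]}]' && python3 g.py >&2 &&
python3 -m handwheel '[{"delta_pos":[0,0,-0.05],"dr":[0,0,0]},{"delta_pos":[0,0,-0.05],"dr":[0,0,0]},{"delta_pos":[0,0,0],"dr":[0,0,0]}]' && python3 g.py >&2 &&
python3 -m handwheel '[{"delta_pos":[0,0,-0.05],"dr":[0,0,0]},{"delta_pos":[0,0,-0.05],"dr":[0,0,0]},{"delta_pos":[0,0,0],"dr":[0,0,0]}]' && python3 g.py >&2) 2>&1 >/dev/null
```

```text
z 0.0954 F [-0.9  0.  -0.6]
  z 0.0923 F [ 0.5 -0.7 -0.4]
  z 0.0893 F [-0.5  0.2 -0.5]
  z 0.0868 F [-1.3  0.2  7. ]
```

```bash
python3 -m handwheel '[{"delta_pos":[0,0,-0.02],"dr":[0,0,0]},{"delta_pos":[0,0,0],"dr":[0,0,0]}]'; python3 -m handwheel '[{"delta_pos":[0,0,0],"dr":[0,0,0]},{"delta_pos":[0,0,0],"dr":[0,0,0]},{"delta_pos":[0,0,0],"dr":[0,0,0]},{"delta_pos":[0,0,0],"dr":[0,0,0]},{"delta_pos":[0,0,0],"dr":[0,0,0]},{"delta_pos":[0,0,0],"dr":[0,0,0]}]'
python3 - <<'E'
from h import *
im=grab_frame("side");s=cv2.cvtColor(im,cv2.COLOR_RGB2BGR);cv2.imwrite("pics/side3.png",s)
cv2.imwrite("pics/crop4.png",cv2.resize(s[165:245,240:320],(560,560),interpolation=cv2.INTER_CUBIC));print(get_state()["force"])
E
```

```text
t: 9.6
eef_pos: [0.439, -0.0159, 0.0865]
ee_rot: [-3.141, 0.001, -2.69]
force: [-1.5, 1.8, 7.7]
width: 0.0499
gripper_force: 25.0
t: 10.2
eef_pos: [0.4389, -0.0159, 0.0865]
ee_rot: [-3.141, 0.001, -2.691]
force: [-2.1, 1.7, 8.5]
width: 0.0498
gripper_force: 25.0
[-2.91012737  0.40596073  9.23149068]
```

View pics/crop4.png

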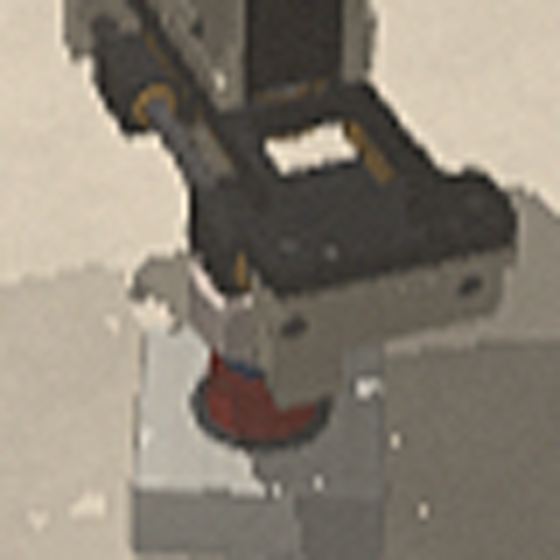

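The collar stopped at the blue shoulder's height: red shows below it, with a sliver of blue at its underside (crop (245,370)). It was held there at about 8–9 N. To rule out a wider bore catching on the blue rim, I'll ease it sideways and watch for a drop.

```bash
(
python3 -m handwheel '[{"delta_pos":[-0.03,0,0],"dr":[0,0,0]},{"delta_pos":[0,0,0],"dr":[0,0,0]}]'; python3 g.py >&2 
python3 -m handwheel '[{"delta_pos":[-0.03,0,0],"dr":[0,0,0]},{"delta_pos":[0,0,0],"dr":[0,0,0]}]'; python3 g.py >&2 
python3 -m handwheel '[{"delta_pos":[0.03,0.03,0],"dr":[0,0,0]},{"delta_pos":[0,0,0],"dr":[0,0,0]}]'; python3 g.py >&2 
python3 -m handwheel '[{"delta_pos":[0.03,-0.06,0],"dr":[0,0,0]},{"delta_pos":[0,0,0],"dr":[0,0,0]}]'; python3 g.py >&2 
python3 -m handwheel '[{"delta_pos":[0.03,0.03,0],"dr":[0,0,0]},{"delta_pos":[0,0,0],"dr":[0,0,0]}]'; python3 g.py >&2 ) 2>&1 >/dev/null
```

```text
z 0.0868 F [ 0.4 -0.4  6.9]
  z 0.0870 F [ 1.6 -1.8  5.6]
  z 0.0867 F [ 1.  -3.6  7.7]
  z 0.0866 F [-1.6  1.4  6.5]
  z 0.0864 F [-2.6 -2.5  8.9]
```

```bash
(
python3 -m handwheel '[{"delta_pos":[0.03,0,0],"dr":[0,0,0]},{"delta_pos":[0,0,0],"dr":[0,0,0]}]'; python3 g.py >&2 
python3 -m handwheel '[{"delta_pos":[0.02,0,0],"dr":[0,0,0]},{"delta_pos":[0,0,0],"dr":[0,0,0]}]'; python3 g.py >&2 ) 2>&1 >/dev/null
python3 - <<'E'
import cv2,numpy as np
t=cv2.imread("pics/top0.png",0)
for u,v in((361,140),(292,135),(343,195)):
    p=cv2.warpPolar(t,(14*8,72),(u-.3,v+.2),14,0).mean(0)[::8];print(p.astype(int))
E
```

```text
z 0.0862 F [-3.6 -0.9  9. ]
  z 0.0861 F [-5.3  0.2  9.6]
[ 54  59  57  49  54 104 128 128 128 108  77  80  89  97]
[  0   9  12  15  38  56  75  83  81  69  58  58  75 104]
[  0   5  49  72  91 109 118 116  99  73  51  45  79 101]
```

Lateral force builds at about +1.7 mm without any drop, and the bore-to-outside ratio in the picture is about 25/50. So this is the 25 mm bore on the blue step. I'll recentre, hold once more and locate the blue stand.

```bash
python3 -m handwheel '[{"delta_pos":[-0.06,0,-0.01],"dr":[0,0,0]},{"delta_pos":[0,0,0],"dr":[0,0,0]},{"delta_pos":[0,0,0],"dr":[0,0,0]},{"delta_pos":[0,0,0],"dr":[0,0,0]},{"delta_pos":[0,0,0],"dr":[0,0,0]},{"delta_pos":[0,0,0],"dr":[0,0,0]},{"delta_pos":[0,0,0],"dr":[0,0,0]}]'
python3 - <<'E'
from h import *
from scipy.optimize import least_squares
a=np.linspace(0,2*np.pi,60)
def sil(cam,x,y):
    P=[(x+r*np.cos(k),y+r*np.sin(k),z) for r,z in((.031,0),(.031,.008),(.021,.035),(.005,.051)) for k in a]
    q=np.array([proj(cam,p) for p in P]);return np.r_[q.min(0),q.max(0)]
B={}
for n,(u,v),h in(("top",(121,145),22),("side",(154,357),26)):
    im=cv2.imread(f"pics/{n}0.png");hsv=cv2.cvtColor(im,cv2.COLOR_BGR2HSV)
    m=cv2.inRange(hsv,(100,110,30),(130,255,255));k=np.zeros_like(m);k[v-h:v+h,u-h:u+h]=1;ys,xs=np.nonzero(m*k)
    B[n]=np.array([xs.min()-.5,ys.min()-.5,xs.max()+.5,ys.max()+.5]);print(n,B[n])
for cams in(["top"],["side"],["top","side"]):
    r=least_squares(lambda p:np.concatenate([sil(c,*p)-B[c] for c in cams]),[.625,.337],x_scale=.01,diff_step=1e-3);print(cams,r.x,r.fun.round(1))
E
```

```text
t: 12.35
eef_pos: [0.4397, -0.0163, 0.0863]
ee_rot: [-3.141, 0.0, -2.69]
force: [-0.9, -2.3, 8.7]
width: 0.0501
gripper_force: 25.0
top [111.5 133.5 133.5 155.5]
side [136.5 339.5 171.5 376.5]
['top'] [0.62841821 0.33703449] [-0.6 -0.4  0.7  0.4]Traceback (most recent call last):
  File "<stdin>", line 13, in <module>
    return func(*args, **kwargs)
    vector_fun = VectorFunction(
        fun_wrapped,
    ...<6 lines>...
        workers=workers
    )
    self._update_fun()
    ~~~~~~~~~~~~~~~~^^
    self.f = self.fun_wrapped(xp_copy(self.x))
             ~~~~~~~~~~~~~~~~^^^^^^^^^^^^^^^^^
    return np.atleast_1d(self.fun(x))
                         ~~~~~~~~^^^
    return self.f(x, *self.args, **self.kwargs)
           ~~~~~~^^^^^^^^^^^^^^^^^^^^^^^^^^^^^^
  File "<stdin>", line 13, in <lambda>
  File "<stdin>", line 6, in sil
  File "h.py", line 9, in proj
    c=calibration(cam);T=np.array(c["extrinsics"]);q=T[:3,:3]@np.array(p)+T[:3,3]
ValueError: time passes only in moves, steps and waits
```

```bash
sed -i 's/^from station import \*/from station import *\nimport functools\ncalibration=functools.lru_cache(calibration)/' h.py
python3 -m handwheel '[{"delta_pos":[0,0,0.3],"dr":[0,0,0]},{"delta_pos":[0,0,0.6],"dr":[0,0,0]},{"delta_pos":[0,0,0.8],"dr":[0,0,0]},{"delta_pos":[0,0,0.5],"dr":[0,0,0]},{"delta_pos":[0.27,0.49,0],"dr":[0,0,0]},{"delta_pos":[0.53,0.98,0],"dr":[0,0,0]},{"delta_pos":[0.53,0.98,0],"dr":[0,0,0]},{"delta_pos":[0.53,0.98,0],"dr":[0,0,0]},{"delta_pos":[0.53,0.98,0],"dr":[0,0,0]},{"delta_pos":[0.53,0.98,0],"dr":[0,0,0]}]'
python3 -m handwheel '[{"delta_pos":[0.53,0.98,0],"dr":[0,0,0]},{"delta_pos":[0.53,0.98,0],"dr":[0,0,0]},{"delta_pos":[0.53,0.98,0],"dr":[0,0,0]},{"delta_pos":[0.53,0.98,0],"dr":[0,0,0]},{"delta_pos":[0.53,0.98,0],"dr":[0,0,0]},{"delta_pos":[0.53,0.98,0],"dr":[0,0,0]},{"delta_pos":[0.26,0.49,-0.6],"dr":[0,0,0]},{"delta_pos":[0,0,-0.6],"dr":[0,0,0]},{"delta_pos":[0,0,0],"dr":[0,0,0]},{"delta_pos":[0,0,0],"dr":[0,0,0]}]'
python3 - <<'E'
from h import *
from scipy.optimize import least_squares
a=np.linspace(0,2*np.pi,60)
def sil(cam,x,y):
    q=np.array([proj(cam,(x+r*np.cos(k),y+r*np.sin(k),z)) for r,z in((.031,0),(.031,.008),(.021,.035),(.005,.051)) for k in a]);return np.r_[q.min(0),q.max(0)]
B={"top":np.array([111.5,133.5,133.5,155.5]),"side":np.array([136.5,339.5,171.5,376.5])}
for cams in(["side"],["top","side"]):
    r=least_squares(lambda p:np.concatenate([sil(c,*p)-B[c] for c in cams]),[.625,.337],x_scale=.01,diff_step=1e-3);print(cams,r.x,r.fun.round(1))
s=cv2.cvtColor(grab_frame("side"),cv2.COLOR_RGB2BGR);cv2.imwrite("pics/side4.png",s);st=get_state();p=st["eef_pos"];print(p,st["force"],st["width"],proj("side",p-[0,0,.013]))
cv2.imwrite("pics/crop5.png",cv2.resize(s[274:384,90:230],(700,550),interpolation=cv2.INTER_CUBIC))
E
```

```text
t: 13.35
eef_pos: [0.5272, 0.1477, 0.1509]
ee_rot: [3.141, -0.001, -2.691]
force: [0.8, -0.8, -0.6]
width: 0.0503
gripper_force: 25.0
t: 14.35
eef_pos: [0.6296, 0.337, 0.1148]
ee_rot: [-3.141, -0.002, -2.691]
force: [-0.1, 0.4, -0.6]
width: 0.0497
gripper_force: 25.0
['side'] [0.63050802 0.33534323] [-0.8 -1.2  0.8  1. ]
['top', 'side'] [0.6297892  0.33594662] [-0.3 -0.9  1.  -0.1 -0.5 -0.8  1.1  1.4]
[0.63011081 0.33707328 0.1158606 ] [0.1397867  0.14000895 0.44751633] 0.04976421432367362 [144.83924192 326.54118432]
```

View pics/crop5.png

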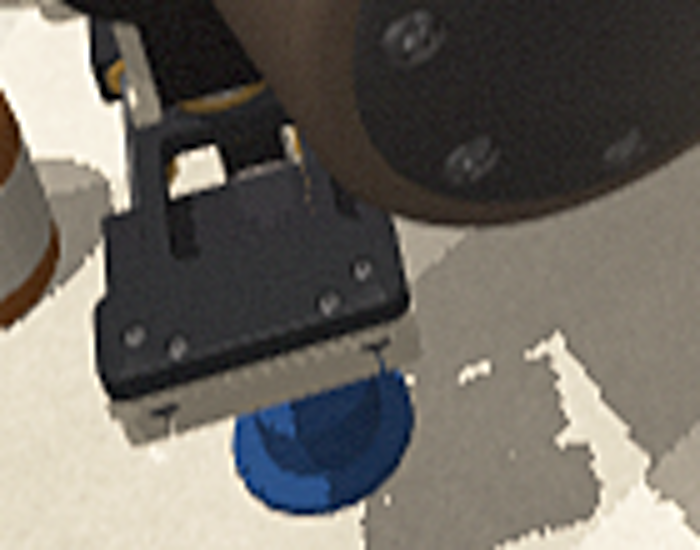

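The gripper with the collar is right over the blue stand (foot at crop (325,430)), and the estimate of (0.630,0.336) agrees within 1 mm. Lowering with the guard.

```bash
(
python3 -m handwheel '[{"delta_pos":[0,-0.03,-0.8],"dr":[0,0,0]},{"delta_pos":[0,0,-0.7],"dr":[0,0,0]},{"delta_pos":[0,0,-0.3],"dr":[0,0,0]},{"delta_pos":[0,0,0],"dr":[0,0,0]}]' && python3 g.py >&2 &&
python3 -m handwheel '[{"delta_pos":[0,0,-0.1],"dr":[0,0,0]},{"delta_pos":[0,0,-0.1],"dr":[0,0,0]},{"delta_pos":[0,0,0],"dr":[0,0,0]}]' && python3 g.py >&2 &&
python3 -m handwheel '[{"delta_pos":[0,0,-0.1],"dr":[0,0,0]},{"delta_pos":[0,0,0],"dr":[0,0,0]}]' && python3 g.py >&2 &&
python3 -m handwheel '[{"delta_pos":[0,0,-0.05],"dr":[0,0,0]},{"delta_pos":[0,0,0],"dr":[0,0,0]}]' && python3 g.py >&2 &&
python3 -m handwheel '[{"delta_pos":[0,0,-0.03],"dr":[0,0,0]},{"delta_pos":[0,0,0],"dr":[0,0,0]}]' && python3 g.py >&2 &&
python3 -m handwheel '[{"delta_pos":[0,0,-0.03],"dr":[0,0,0]},{"delta_pos":[0,0,0],"dr":[0,0,0]}]' && python3 g.py >&2 &&
python3 -m handwheel '[{"delta_pos":[0,0,-0.03],"dr":[0,0,0]},{"delta_pos":[0,0,0],"dr":[0,0,0]}]' && python3 g.py >&2) 2>&1 >/dev/null
```

```text
z 0.0613 F [ 0.2  0.7 -1.5]
  z 0.0562 F [ 0.2  0.  -0.5]
  z 0.0525 F [ 0.6  0.3 -1.2]
  z 0.0510 F [ 0.3 -0.1 -0. ]
  z 0.0501 F [-0.3 -0.6 -0.9]
  z 0.0492 F [ 0.9 -0.6 -0.1]
  z 0.0483 F [-0.2  0.2 -1.2]
```

```bash
(
python3 -m handwheel '[{"delta_pos":[0,0,-0.02],"dr":[0,0,0]},{"delta_pos":[0,0,0],"dr":[0,0,0]}]' && python3 g.py >&2 &&
python3 -m handwheel '[{"delta_pos":[0,0,-0.02],"dr":[0,0,0]},{"delta_pos":[0,0,0],"dr":[0,0,0]}]' && python3 g.py >&2 &&
python3 -m handwheel '[{"delta_pos":[0,0,-0.02],"dr":[0,0,0]},{"delta_pos":[0,0,0],"dr":[0,0,0]}]' && python3 g.py >&2 &&
python3 -m handwheel '[{"delta_pos":[0,0,-0.02],"dr":[0,0,0]},{"delta_pos":[0,0,0],"dr":[0,0,0]}]' && python3 g.py >&2) 2>&1 >/dev/null
```

```text
z 0.0480 F [ 0.1 -0.8  0.4]
  z 0.0479 F [-2.5  0.   5.4]
```

Contact is at the pad's height (TCP 0.048, as at the pick). Releasing and retreating.

```bash
python3 -m handwheel '[{"delta_pos":[0,0,0],"dr":[0,0,0]},{"delta_pos":[0,0,0],"dr":[0,0,0]},{"delta_pos":[0,0,0],"dr":[0,0,0]},{"delta_pos":[0,0,0],"dr":[0,0,0]},{"delta_pos":[0,0,0],"dr":[0,0,0]},{"delta_pos":[0,0,0],"dr":[0,0,0]}]' -1; python3 -m handwheel '[{"delta_pos":[0,0,0.3],"dr":[0,0,0]},{"delta_pos":[0,0,0.7],"dr":[0,0,0]},{"delta_pos":[0,0,1],"dr":[0,0,0]},{"delta_pos":[0,0,1],"dr":[0,0,0]},{"delta_pos":[0,0,1],"dr":[0,0,0]},{"delta_pos":[0,0,1],"dr":[0,0,0]},{"delta_pos":[0,-1,0.5],"dr":[0,0,0]},{"delta_pos":[0,-1,0],"dr":[0,0,0]},{"delta_pos":[0,-1,0],"dr":[0,0,0]},{"delta_pos":[0,-1,0],"dr":[0,0,0]}]'; python3 -m handwheel '[{"delta_pos":[0,-1,0],"dr":[0,0,0]},{"delta_pos":[0,-1,0],"dr":[0,0,0]},{"delta_pos":[0,-0.5,0],"dr":[0,0,0]},{"delta_pos":[0,0,0],"dr":[0,0,0]},{"delta_pos":[0,0,0],"dr":[0,0,0]}]'
python3 - <<'E'
from h import *
I={n:cv2.cvtColor(grab_frame(n),cv2.COLOR_RGB2BGR) for n in("top","side")}
print(proj("side",[.63,.336,.057]),proj("top",[.63,.336,.057]))
cv2.imwrite("pics/crop6.png",np.hstack([cv2.resize(I["top"][115:175,90:150],(400,400),interpolation=cv2.INTER_CUBIC),cv2.resize(I["side"][315:384,120:189],(400,400),interpolation=cv2.INTER_CUBIC)]))
E
```

```text
t: 17.1
eef_pos: [0.6301, 0.3359, 0.0472]
ee_rot: [3.142, -0.0, -2.691]
force: [1.0, -0.8, -0.1]
width: 0.0865
gripper_force: 0.0
t: 18.1
eef_pos: [0.6299, 0.2149, 0.2134]
ee_rot: [3.141, 0.001, -2.69]
force: [-0.2, 0.2, 0.2]
width: 0.0876
gripper_force: 0.0
t: 18.6
eef_pos: [0.6303, 0.1411, 0.2128]
ee_rot: [3.141, 0.001, -2.691]
force: [0.1, 0.5, 1.0]
width: 0.088
gripper_force: 0.0
[149.61317372 342.27750363] [116.96628433 140.90736629]
```

View pics/crop6.png

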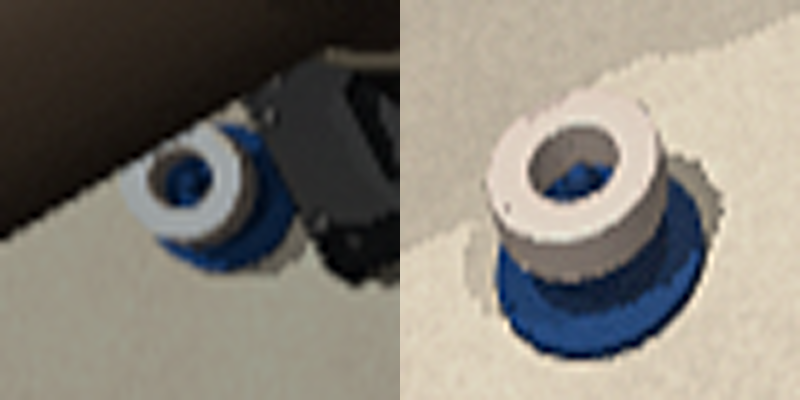

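The collar lies flat on the blue stand with the pin in its bore (side crop (580,175)), and the gripper is clear of it. Handing in.

```bash
python3 -c "from station import *; print(job_done())"
```

```text
the job is handed in; nothing more can be done
None
```

The collar from the pink spindle stopped on the blue step (25 mm bore), was held there at about 8–9 N for over half a second, and now sits flat over the blue spindle's pin; the job is handed in, with no verdict shown.

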